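Restock the spray-paint display in colour order

ROBOT

A 6-joint arm with a two-finger parallel gripper is mounted at the origin on the work surface. World frame = base frame: x ahead of the robot, y to its left, z up, the work surface at z = 0. Lengths are in m, angles in rad, forces in N, time in s.
With the tool pointing down it reaches from about 0.4 to 0.825 m from the base axis. Payload 7 kg.
Tool frame: the origin (TCP) lies at the very end of the fingers, on their centre line; the grasp point (between the pads) lies 19 mm behind it; z points along the fingers, y is the line along which they close (so a half turn about z gives the same grasp; the last joint's range is limited). The gripper opens to 88 mm and grips with 3 to 60 N. Pads are 19 mm wide; open, the fingers measure 130 mm over their backs; the gripper's body (78 mm by 193 mm) begins 47 mm behind the grasp point.
Start: joints at [0.288, 0.359, 0.012, 0, -1.224, -0.288], TCP at [0.675, -0, 0.204] pointing down, gripper open.
Joint ranges: [-3.07, 3.07], [-1.43, 2.12], [-1.02, 1.25], [-3.03, 1.67], [-3.05, -0], [-3.03, 3.03]. Speed limits (rad/s): [2.39, 2.39, 3.01, 3.14, 3.14, 3.14].

INTERFACE

Orientations are given as [roll, pitch, yaw] about the fixed x, y, z axes, in that order (R = Rz(yaw) Ry(pitch) Rx(roll)).
In Python, from station import arm gives the robot as it stands.
- The arm moves only by the tool step_arm, never from a script. Its argument "rows" is a list of rows, each a list of 5 numbers: the shift along the world's x, y, z in m, then the turn about the world's z in rad, then the finger opening in m, from 0 to 0.0876. In form: [[x, y, z, spin, gripper], ...]. A call has 1 to 20 rows; each row is the pose to reach, as a shift and turn from the pose commanded when the call began; what a row does not reach only later rows make up. A row lasts 1/10 s, in which the tool goes at most 50 mm and 8.59 degrees, less where a joint would pass 70% of its speed; a pose out of reach is approached as far as the arm can. A call with a gripper value outside its range is refused whole. The fingers move at their own pace and stop on an object; "newtons" is the grip in N (left out, the last holds). Time passes only in rows, so rows that repeat a pose let the fingers close. It gives the time, the measured TCP pose, the force, the opening and the grip force at its end, in the units of the state.
- arm.get_state(): the state, without advancing time (a new reading comes with each control period).
- arm.grab_frame(name): name is "scene" or "side" or "wrist"; returns a dict with "color" (400x640x3 uint8, blue, green, red), "vfov" (degrees; the focal length in pixels is half the picture's height over the tangent of half this angle, whatever the lens; pixels are square), "cx", "cy" (the principal point, pixels), "k1" (the pictures are not rectified: a ray, as slopes to the right and down, at radius r is drawn at 1 + k1 r^2 times it, then the intrinsics apply), "rvec" (rotation vector, rad) and "tvec" (3), from world to camera coordinates, as OpenCV has them. Camera axes: x right, y down, z forward; pixel columns grow to the right and rows downward; lengths in m; the calibration is good to about 2 mm. A picture is of the moment at which its call begins. There is no depth.
- arm.job_done(): hands the job in; it is judged then, once.
The state is a dict: "t": time; "q": joint angles; "qd": joint speeds; "joint_efforts": joint torques, N m; "eef_pos": TCP position; "ee_rot": TCP orientation; "force": force on the tool from outside, world axes, zero at the start; "moment": the same for the moment, N m; "width": finger opening in m; "gripper_force": force on a finger pad.
Only numpy, scipy, OpenCV 4.12 (cv2) and the standard library are available. Lean on these libraries where they do the work, as an engineer would, in place of code of your own. Each camera call takes 0.05 s, during which the arm holds its last target. There are 200 camera calls.

TASK

Move the row of four new paint cans from the blue carry rack into the empty rear row of the grey display rack, each directly behind the priced can of its own colour, so that the rear row runs in the same colour order as the front row. Keep the cans upright, set each one down flat in its compartment rather than dropping it, and let go of it. Leave the priced cans standing where they are.

Things in the scene. Friction and masses are not known exactly. Their poses are not given: they have to be found in the camera images.
- new_red: New red paint can, 0.2 kg, rigid: white body with a red band, 52 mm dia, to 100 mm height; steel shoulder to 110; red cap, 40 mm dia, firmly fixed, from 110 to 150 mm (top). Grip cap or body. Origin: centre of underside, z up. Plain cap top. Starts in one of the carry rack's four compartments, in random order.
- new_yellow: New yellow paint can, 0.2 kg, rigid: white body with a yellow band, 52 mm dia, to 100 mm height; steel shoulder to 110; yellow cap, 40 mm dia, firmly fixed, from 110 to 150 mm (top). Grip cap or body. Origin: centre of underside, z up. Plain cap top. Starts in one of the carry rack's four compartments, in random order.
- new_blue: New blue paint can, 0.2 kg, rigid: white body with a blue band, 52 mm dia, to 100 mm height; steel shoulder to 110; blue cap, 40 mm dia, firmly fixed, from 110 to 150 mm (top). Grip cap or body. Origin: centre of underside, z up. Plain cap top. Starts in one of the carry rack's four compartments, in random order.
- new_green: New green paint can, 0.2 kg, rigid: white body with a green band, 52 mm dia, to 100 mm height; steel shoulder to 110; green cap, 40 mm dia, firmly fixed, from 110 to 150 mm (top). Grip cap or body. Origin: centre of underside, z up. Plain cap top. Starts in one of the carry rack's four compartments, in random order.
- old_red: Priced red paint can, 0.2 kg, rigid: white body with a red band, 52 mm dia, to 100 mm height; steel shoulder to 110; red cap, 40 mm dia, firmly fixed, from 110 to 150 mm (top). Grip cap or body. Origin: centre of underside, z up. Like the new one but with a white price dot on the cap. Stands in one of the display rack's four front compartments, in random order.
- old_yellow: Priced yellow paint can, 0.2 kg, rigid: white body with a yellow band, 52 mm dia, to 100 mm height; steel shoulder to 110; yellow cap, 40 mm dia, firmly fixed, from 110 to 150 mm (top). Grip cap or body. Origin: centre of underside, z up. Like the new one but with a white price dot on the cap. Stands in one of the display rack's four front compartments, in random order.
- old_blue: Priced blue paint can, 0.2 kg, rigid: white body with a blue band, 52 mm dia, to 100 mm height; steel shoulder to 110; blue cap, 40 mm dia, firmly fixed, from 110 to 150 mm (top). Grip cap or body. Origin: centre of underside, z up. Like the new one but with a white price dot on the cap. Stands in one of the display rack's four front compartments, in random order.
- old_green: Priced green paint can, 0.2 kg, rigid: white body with a green band, 52 mm dia, to 100 mm height; steel shoulder to 110; green cap, 40 mm dia, firmly fixed, from 110 to 150 mm (top). Grip cap or body. Origin: centre of underside, z up. Like the new one but with a white price dot on the cap. Stands in one of the display rack's four front compartments, in random order.
- display: Grey steel rack, fixed, 180 (x) x 312 (y) mm, on either side, turned a little. Origin: centre of underside; floor 3 mm above. Compartments 82 (x) x 72 (y) mm: front row at x=-45 mm (priced cans; white ticket strip on that edge), empty rear row at x=+45, lanes at y=-114, -38, 38, 114. Wall tops above origin: lane dividers 35, rib between rows 11, ends 50, rear 45, front 28.
- carry: Blue steel carry rack, fixed, 90 (x) x 312 (y) mm, beside the display rack, on either side, turned a little. Origin: centre of underside; floor 3 mm above. One row of four compartments 82 (x) x 72 (y) mm at x=0, y=-114, -38, 38, 114 mm. Long walls 36 mm high, dividers 31, end plates 60, with black grip bars to 86 outside them.

How it is judged:
At the end, for the whole second after the job is handed in: Each new can stands upright (0.06 rad), flat on the display rack's floor, in the rear compartment behind the priced can of its colour (13 mm across, 16 mm along the lane, i.e. anywhere in it); priced cans still upright in their front compartments; all released and at rest (x of new_red in the frame of display between 0.029 and 0.061 m and z of new_red in the frame of display between -0.001 and 0.006 m and x of old_red in the frame of display between -0.061 and -0.029 m and z of old_red in the frame of display between -0.001 and 0.006 m and ((y of new_red in the frame of display between 0.101 and 0.127 m and y of old_red in the frame of display between 0.101 and 0.127 m) or (y of new_red in the frame of display between 0.025 and 0.051 m and y of old_red in the frame of display between 0.025 and 0.051 m) or (y of new_red in the frame of display between -0.051 and -0.025 m and y of old_red in the frame of display between -0.051 and -0.025 m) or (y of new_red in the frame of display between -0.127 and -0.101 m and y of old_red in the frame of display between -0.127 and -0.101 m)) and angle between each of new_red, old_red, new_yellow, old_yellow, new_blue, old_blue, new_green, old_green's own z axis and vertical below 0.06 rad and linear speed of each of new_red, old_red, new_yellow, old_yellow, new_blue, old_blue, new_green, old_green below 0.02 m/s and angular speed of each of new_red, old_red, new_yellow, old_yellow, new_blue, old_blue, new_green, old_green below 0.3 rad/s and x of new_yellow in the frame of display between 0.029 and 0.061 m and z of new_yellow in the frame of display between -0.001 and 0.006 m and x of old_yellow in the frame of display between -0.061 and -0.029 m and z of old_yellow in the frame of display between -0.001 and 0.006 m and ((y of new_yellow in the frame of display between 0.101 and 0.127 m and y of old_yellow in the frame of display between 0.101 and 0.127 m) or (y of new_yellow in the frame of display between 0.025 and 0.051 m and y of old_yellow in the frame of display between 0.025 and 0.051 m) or (y of new_yellow in the frame of display between -0.051 and -0.025 m and y of old_yellow in the frame of display between -0.051 and -0.025 m) or (y of new_yellow in the frame of display between -0.127 and -0.101 m and y of old_yellow in the frame of display between -0.127 and -0.101 m)) and x of new_blue in the frame of display between 0.029 and 0.061 m and z of new_blue in the frame of display between -0.001 and 0.006 m and x of old_blue in the frame of display between -0.061 and -0.029 m and z of old_blue in the frame of display between -0.001 and 0.006 m and ((y of new_blue in the frame of display between 0.101 and 0.127 m and y of old_blue in the frame of display between 0.101 and 0.127 m) or (y of new_blue in the frame of display between 0.025 and 0.051 m and y of old_blue in the frame of display between 0.025 and 0.051 m) or (y of new_blue in the frame of display between -0.051 and -0.025 m and y of old_blue in the frame of display between -0.051 and -0.025 m) or (y of new_blue in the frame of display between -0.127 and -0.101 m and y of old_blue in the frame of display between -0.127 and -0.101 m)) and x of new_green in the frame of display between 0.029 and 0.061 m and z of new_green in the frame of display between -0.001 and 0.006 m and x of old_green in the frame of display between -0.061 and -0.029 m and z of old_green in the frame of display between -0.001 and 0.006 m and ((y of new_green in the frame of display between 0.101 and 0.127 m and y of old_green in the frame of display between 0.101 and 0.127 m) or (y of new_green in the frame of display between 0.025 and 0.051 m and y of old_green in the frame of display between 0.025 and 0.051 m) or (y of new_green in the frame of display between -0.051 and -0.025 m and y of old_green in the frame of display between -0.051 and -0.025 m) or (y of new_green in the frame of display between -0.127 and -0.101 m and y of old_green in the frame of display between -0.127 and -0.101 m))); the robot touches nothing.
It fails at once if a new can is dropped (let go more than about a centimetre up) ((linear speed of new_red above 0.5 m/s and contact force between new_red and the fingers below 0.05 N) or (linear speed of new_yellow above 0.5 m/s and contact force between new_yellow and the fingers below 0.05 N) or (linear speed of new_blue above 0.5 m/s and contact force between new_blue and the fingers below 0.05 N) or (linear speed of new_green above 0.5 m/s and contact force between new_green and the fingers below 0.05 N)).
It fails at once if a new can is tipped over (angle between any of new_red, new_yellow, new_blue, new_green's own z axis and vertical above 0.6 rad).
It fails at once if a priced can is pushed more than 15 mm or knocked over (distance of any of old_red, old_yellow, old_blue, old_green from where it was at the start of the episode above 0.015 m or angle between any of old_red, old_yellow, old_blue, old_green's own z axis and vertical above 0.3 rad).
It also fails if it takes over 118 s, if anything falls off the work surface, if the arm or the gripper's body presses on something with over 40 N, if the wrist force passes 120 N, or if a joint passes its speed limit or range.

## Working session

There is one attempt and no reset: what is moved stays moved. The work goes in short steps, Python scripts to look and compute and a tool call to move; the robot and the scene stay as the last step left them, time stands still between calls to the robot, and variables do not carry over. Pictures are saved under pics/ and viewed, at most 14 in all, crops included, and the job is handed in when it is done.

Besides the shell and the picture viewer there is one more tool, called after "Request:" as name(argument=value, ...), one argument or row to a line, values as JSON. step_arm: Moves the arm, as the interface text tells. Its arguments: {"type":"object","properties":{"rows":{"type":"array"},"newtons":{"type":"number"}},"required":["rows"]}

```bash
mkdir -p pics; cat > h.py <<'E'
import numpy as np, cv2
from station import arm
def K(f):
    h,w=f["color"].shape[:2]; fl=h/2/np.tan(np.radians(f["vfov"])/2)
    return np.array([[fl,0,f["cx"]],[0,fl,f["cy"]],[0,0,1.]]), np.array([f["k1"],0,0,0.])
def onplane(f,uv,z):
    k,d=K(f); p=cv2.undistortPoints(np.array(uv,float).reshape(-1,1,2),k,d).reshape(-1,2)
    R=cv2.Rodrigues(np.array(f["rvec"],float))[0]; t=np.array(f["tvec"],float).ravel()
    c=-R.T@t; r=np.c_[p,np.ones(len(p))]@R
    return c+r*((z-c[2])/r[:,2])[:,None]
def proj(f,P):
    k,d=K(f); return cv2.projectPoints(np.array(P,float).reshape(-1,1,3),np.array(f["rvec"],float),np.array(f["tvec"],float),k,d)[0].reshape(-1,2)
E
python3 - <<'E'
from h import *
for n in("scene","side","wrist"):
    f=arm.grab_frame(n); cv2.imwrite(f"pics/{n}0.png",f["color"])
    R=cv2.Rodrigues(np.array(f["rvec"],float))[0]; print(n,f["vfov"],f["k1"],-R.T@np.array(f["tvec"]).ravel())
s=arm.get_state();print(s["t"],s["eef_pos"],s["ee_rot"])
E
```

```text
scene 42.60894996271761 -0.11667851632976728 [ 1.24633452 -0.64425167  0.93712122]
side 45.12331827481525 -0.03704125108945328 [0.39436027 0.71609131 0.67402554]
wrist 66.88316956434932 -0.040704875506674884 [ 0.67434677 -0.06738963  0.3834853 ]
0.15 [ 6.74621588e-01 -3.19556044e-05  2.03560718e-01] [ 3.14034871e+00 -1.45212674e-04 -1.57086388e+00]
```

View pics/scene0.png

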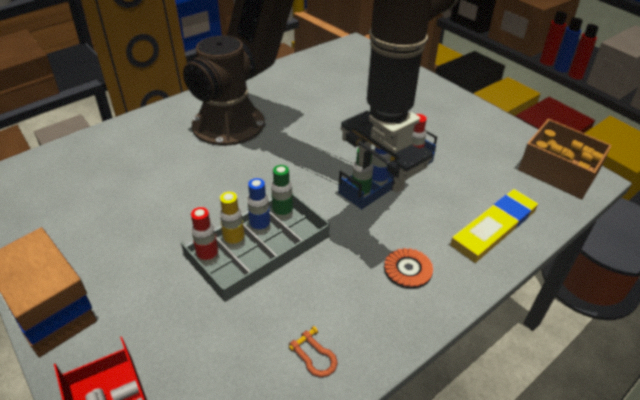

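View pics/side0.png

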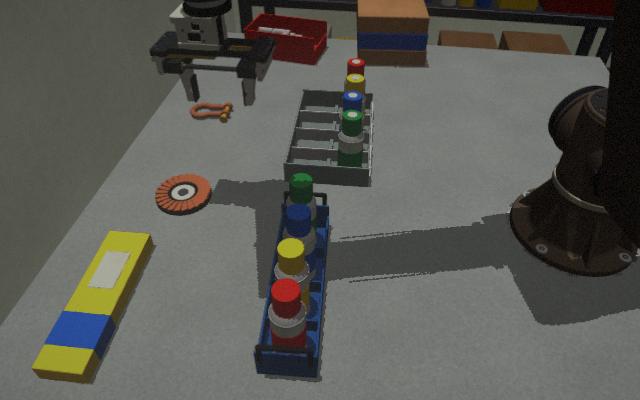

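View pics/wrist0.png

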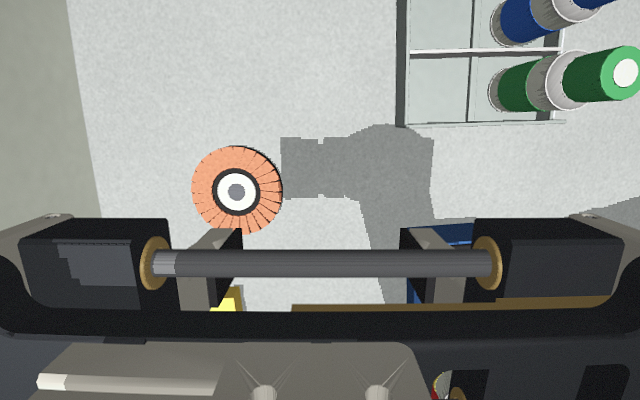

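Scene and side both show the display rack at -y and the carry rack at +y. From -y to +y the display runs red, yellow, blue, green, and the carry rack runs green, blue, yellow, red (side-view caps at about (302,185), (298,215), (291,250), (287,290)). The gripper hides the carry rack in the scene view. Next I'll measure caps and rack corners.

```bash
cat >> h.py <<'E'
def caps(f,roi=None):
    im=f["color"]; hsv=cv2.cvtColor(im,cv2.COLOR_BGR2HSV); out={}
    for c,(a,b) in dict(red=(172,8),yellow=(18,34),blue=(105,125),green=(50,85)).items():
        H=hsv[...,0]; m=((H>=a)|(H<=b)) if a>b else ((H>=a)&(H<=b))
        m=(m&(hsv[...,1]>120)&(hsv[...,2]>40)).astype(np.uint8)
        n,l,s,ce=cv2.connectedComponentsWithStats(m)
        out[c]=[(*s[i,:5],) for i in range(1,n) if s[i,4]>60]
    return out
E
python3 - <<'E'
from h import *
for n in("scene","side"):
    f=arm.grab_frame(n)
    for c,L in caps(f).items():
        for b in L:
            u=(b[0]+b[2]/2-.5,b[1]+b[3]/2-.5)
            if b[2]<40 and b[3]<60: print(n,c,[int(v) for v in b],np.round(onplane(f,[u],.133)[0],4))
    g=cv2.resize(f["color"][80:380,240:400] if n=="side" else f["color"][150:310,170:340],None,fx=2 if n=="side" else 3.5,fy=2 if n=="side" else 3.5,interpolation=cv2.INTER_CUBIC)
    cv2.imwrite(f"pics/{n}1.png",g)
E
```

```text
scene red [540, 19, 28, 47, 668] [0.4281 1.1631 0.133 ]
scene red [568, 33, 29, 47, 688] [0.555  1.1532 0.133 ]
scene red [414, 114, 13, 18, 142] [0.4967 0.3401 0.133 ]
scene red [191, 207, 19, 24, 305] [ 0.4601 -0.3346  0.133 ]
scene red [194, 240, 23, 20, 315] [ 0.5481 -0.3717  0.133 ]
scene red [570, 258, 26, 38, 245] [1.0922 0.2014 0.133 ]
scene yellow [292, 0, 13, 16, 144] [-0.3679  0.5612  0.133 ]
scene yellow [132, 40, 22, 22, 280] [-0.3961 -0.0928  0.133 ]
scene yellow [434, 42, 29, 25, 396] [0.2638 0.7371 0.133 ]
scene yellow [508, 189, 30, 25, 272] [0.8727 0.2955 0.133 ]
scene yellow [220, 191, 18, 24, 288] [ 0.454  -0.2567  0.133 ]
scene yellow [222, 224, 22, 20, 312] [ 0.5437 -0.3013  0.133 ]
scene blue [554, 27, 27, 45, 594] [0.491  1.1551 0.133 ]
scene blue [372, 167, 21, 20, 218] [0.6022 0.0892 0.133 ]
scene blue [248, 178, 17, 22, 240] [ 0.4519 -0.1795  0.133 ]
scene blue [341, 178, 17, 14, 73] [0.5755 0.0051 0.133 ]
scene blue [495, 195, 35, 28, 440] [0.8723 0.2528 0.133 ]
scene blue [249, 212, 21, 17, 257] [ 0.5443 -0.2328  0.133 ]
scene green [273, 166, 15, 19, 163
[... 369 characters left out ...]
 ]
side yellow [458, 0, 16, 7, 100] [ 0.166  -0.8112  0.133 ]
side yellow [167, 54, 31, 4, 61] [ 0.895  -0.3457  0.133 ]
side yellow [346, 73, 19, 21, 258] [ 0.4547 -0.2677  0.133 ]
side yellow [277, 238, 28, 37, 862] [0.5024 0.2598 0.133 ]
side yellow [301, 284, 8, 24, 121] [0.4701 0.3268 0.133 ]
side blue [477, 0, 15, 8, 102] [ 0.1103 -0.8165  0.133 ]
side blue [343, 91, 19, 21, 265] [ 0.4541 -0.1888  0.133 ]
side blue [284, 203, 27, 34, 698] [0.5065 0.1832 0.133 ]
side blue [264, 328, 8, 18, 74] [0.5061 0.3967 0.133 ]
side blue [278, 353, 29, 5, 62] [0.4704 0.4174 0.133 ]
side green [343, 110, 19, 12, 118] [ 0.4487 -0.1319  0.133 ]
side green [290, 173, 22, 15, 264] [0.5179 0.0864 0.133 ]
```

View pics/side1.png

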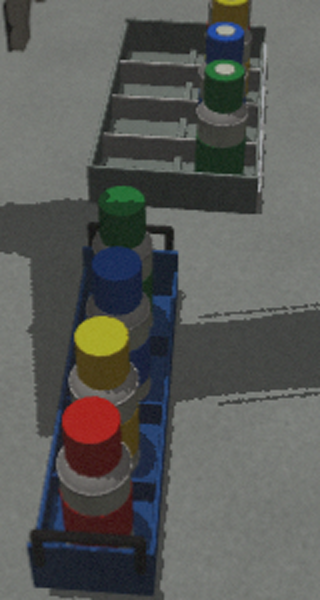

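View pics/scene1.png

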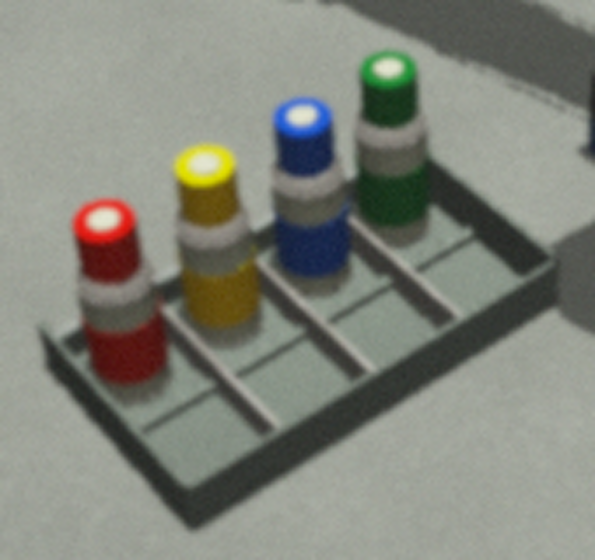

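```bash
python3 - <<'E'
from h import *
f=arm.grab_frame("scene"); g=arm.grab_frame("side")
print("scene rearR,rearL,frontL\n",onplane(f,[(328,223.7),(224.3,290),(182,243)],.05).round(4))
print("side nearL(rear),nearR(front),farL(rear)\n",onplane(g,[(285,163.5),(371,170),(303.5,90)],.05).round(4))
for n,F in(("scene",f),("side",g)):
    hsv=cv2.cvtColor(F["color"],cv2.COLOR_BGR2HSV)
    for c,L in caps(F).items():
        for b in L:
            x,y,w,h=b[:4]
            P=onplane(F,[(x+w/2-.5,y+h/2-.5)],.153)[0]
            if w<30 and h<30 and .38<P[0]<.52 and -.45<P[1]<0:
                r=hsv[y-1:y+h//2+2,x:x+w]; m=(r[...,1]<90)&(r[...,2]>140)
                v,u=np.nonzero(m)
                if len(u)>3: print(n,c,len(u),onplane(F,[(u.mean()+x,v.mean()+y-1)],.153)[0].round(4))
# cap tops of carry, side view: bright part
    if n=="side":
        hsv2=hsv
        for c,(x,y,w,h) in dict(red=(268,274,38,50),yellow=(273,234,36,46),blue=(280,200,34,42),green=(286,170,32,36)).items():
            H=hsv[y:y+h,x:x+w]; h0={'red':0,'yellow':26,'blue':113,'green':65}[c]
            d=np.abs(H[...,0].astype(int)-h0); d=np.minimum(d,180-d)
            m=((d<16)&(H[...,1]>110)&(H[...,2]>25)).astype(np.uint8)
            k,l,s,_=cv2.connectedComponentsWithStats(m); i=1+s[1:,4].argmax(); b=s[i]
            # cap top ellipse: widest columns -> centre u; top row v0; top height via projection of 40 mm disc
            print(c,b, "mid:",onplane(F,[(x+b[0]+b[2]/2-.5,y+b[1]+b[3]/2-.5)],.133)[0].round(4))
E
```

```text
scene rearR,rearL,frontL
 [[ 0.5848 -0.0646  0.05  ]
 [ 0.6036 -0.3688  0.05  ]
 [ 0.4251 -0.3766  0.05  ]]
side nearL(rear),nearR(front),farL(rear)
 [[ 0.5782 -0.0582  0.05  ]
 [ 0.399  -0.063   0.05  ]
 [ 0.5912 -0.3633  0.05  ]]
scene red 86 [ 0.4555 -0.3291  0.153 ]
scene yellow 82 [ 0.4487 -0.2508  0.153 ]
scene blue 77 [ 0.4474 -0.1758  0.153 ]
scene green 61 [ 0.4448 -0.1042  0.153 ]
side red 27 [ 0.4607 -0.3346  0.153 ]
side yellow 31 [ 0.455 -0.258  0.153]
side blue 32 [ 0.4542 -0.1813  0.153 ]
side green 38 [ 0.4474 -0.1062  0.153 ]
red [   3    4   30   40 1010] mid: [0.4952 0.3339 0.133 ]
yellow [  4   4  28  37 872] mid: [0.5024 0.2598 0.133 ]
blue [  3   3  28  34 737] mid: [0.5073 0.1833 0.133 ]
green [  4   3  23  31 388] mid: [0.5134 0.1071 0.133 ]
```

The scene and side measurements agree within about 7 mm, and lengths match (rack 305×179 against 312×180). Display centre is about (0.498,-0.216), yaw about 0.05. I'll move and refine from the wrist camera.

Request:
step_arm(
  rows=[
    [0, 0, 0.04, 0, 0.06],
    [-0.03, -0.02, 0.07, 0, 0.06],
    [-0.06, -0.05, 0.1, 0, 0.06],
    [-0.09, -0.08, 0.12, 0, 0.06],
    [-0.12, -0.11, 0.14, 0, 0.06],
    [-0.14, -0.14, 0.15, 0, 0.06],
    [-0.14, -0.14, 0.15, 0, 0.06],
    [-0.14, -0.14, 0.15, 0, 0.06],
    [-0.14, -0.14, 0.15, 0, 0.06],
  ],
)

```text
t: 1.25
eef_pos: [0.5351, -0.1396, 0.3536]
ee_rot: [3.141, 0.0, -1.571]
force: [-0.5, 1.2, -0.3]
width: 0.0599
gripper_force: 0.0
```

```bash
python3 - <<'E'
from h import *
f=arm.grab_frame("wrist"); g=arm.grab_frame("scene"); im=f["color"].copy()
c=np.array([.498,-.216]);a=.05;R=np.array([[np.cos(a),-np.sin(a)],[np.sin(a),np.cos(a)]])
for x in(-.09,0,.09):
    for y in(-.156,-.076,0,.076,.156):
        u=proj(f,[*(c+R@[x,y]),.05])[0]; 
        if abs(u).max()<2000: cv2.drawMarker(im,tuple(int(v) for v in u),(0,0,255),0,9,1)
cv2.imwrite("pics/w2.png",im); cv2.imwrite("pics/s2.png",g["color"][80:250,280:480].repeat(3,0).repeat(3,1))
E
```

```text
(no output)
```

View pics/w2.png

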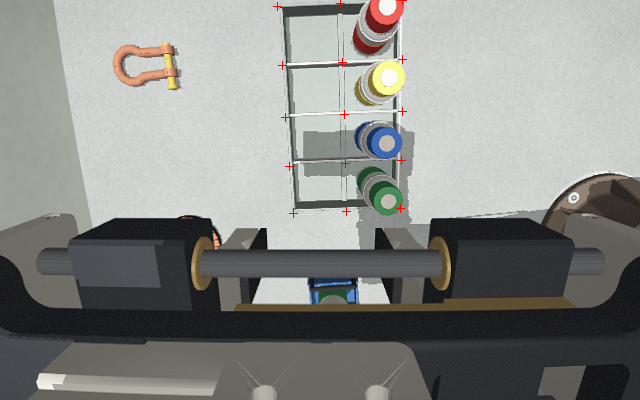

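View pics/s2.png

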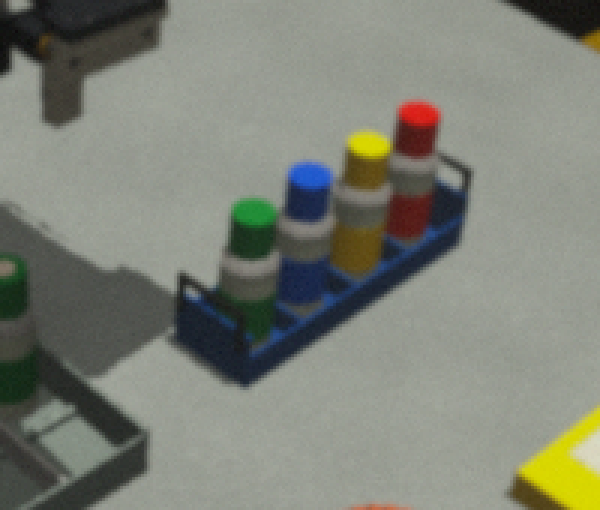

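The wrist view confirms the display model: the drawn corners fall within about 3 px (about 4 mm) of the rack's, e.g. rear corners at (281,7) and (295,209). The scene crop shows the carry row as green, blue, yellow, red from -y. Next: carry caps from the scene view.

```bash
python3 - <<'E'
from h import *
f=arm.grab_frame("scene"); hsv=cv2.cvtColor(f["color"],cv2.COLOR_BGR2HSV)
for c,(x,y,h0) in dict(red=(410,110,0),yellow=(393,120,26),blue=(374,131,113),green=(353,143,65)).items():
    H=hsv[y:y+28,x:x+26]; d=np.abs(H[...,0].astype(int)-h0); d=np.minimum(d,180-d)
    m=((d<16)&(H[...,1]>110)&(H[...,2]>25)).astype(np.uint8)
    k,l,s,_=cv2.connectedComponentsWithStats(m); b=s[1+s[1:,4].argmax()]
    print(c,b,onplane(f,[(x+b[0]+b[2]/2-.5,y+b[1]+b[3]/2-.5)],.133)[0].round(4))
c=np.array([.498,-.216]);a=.05;R=np.array([[np.cos(a),-np.sin(a)],[np.sin(a),np.cos(a)]])
for n,y in zip(("red","yellow","blue","green"),(-.114,-.038,.038,.114)): print(n,(c+R@[.045,y]).round(4))
s=arm.get_state(); print(s["eef_pos"],s["ee_rot"])
E
```

```text
red [  2   4  15  18 217] [0.495  0.3378 0.133 ]
yellow [  2   4  17  19 244] [0.5037 0.2642 0.133 ]
blue [  2   3  15  19 227] [0.5038 0.1879 0.133 ]
green [  5   4  14  18 201] [0.5141 0.1118 0.133 ]
red [ 0.5486 -0.3276]
yellow [ 0.5448 -0.2517]
blue [ 0.541  -0.1758]
green [ 0.5372 -0.0999]
[ 0.53534632 -0.13929614  0.35332857] [ 3.13996650e+00 -3.14870070e-05 -1.56977432e+00]
```

Request:
step_arm(
  rows=[
    [-0.003, 0.035, 0, 0.02, 0.07],
    [-0.006, 0.075, 0, 0.04, 0.07],
    [-0.01, 0.115, 0, 0.06, 0.07],
    [-0.014, 0.155, 0, 0.07, 0.07],
    [-0.018, 0.195, 0, 0.07, 0.07],
    [-0.021, 0.23, 0, 0.07, 0.07],
    [-0.0215, 0.2495, 0, 0.07, 0.07],
    [-0.0215, 0.2495, -0.04, 0.07, 0.07],
    [-0.0215, 0.2495, -0.08, 0.07, 0.07],
    [-0.0215, 0.2495, -0.12, 0.07, 0.07],
    [-0.0215, 0.2495, -0.15, 0.07, 0.07],
    [-0.0215, 0.2495, -0.18, 0.07, 0.07],
    [-0.0215, 0.2495, -0.21, 0.07, 0.07],
    [-0.0215, 0.2495, -0.225, 0.07, 0.07],
    [-0.0215, 0.2495, -0.234, 0.07, 0.07],
    [-0.0215, 0.2495, -0.234, 0.07, 0.07],
    [-0.0215, 0.2495, -0.234, 0.07, 0.07],
  ],
  newtons=20,
)

```text
t: 3.1
eef_pos: [0.514, 0.1099, 0.1208]
ee_rot: [-3.141, -0.0, -1.5]
force: [-0.4, 0.0, 0.2]
width: 0.0702
gripper_force: 0.0
```

```bash
python3 - <<'E'
from h import *
f=arm.grab_frame("side"); cv2.imwrite("pics/s3.png",cv2.resize(f["color"][80:380,180:440],None,fx=2,fy=2))
E
```

```text
(no output)
```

View pics/s3.png

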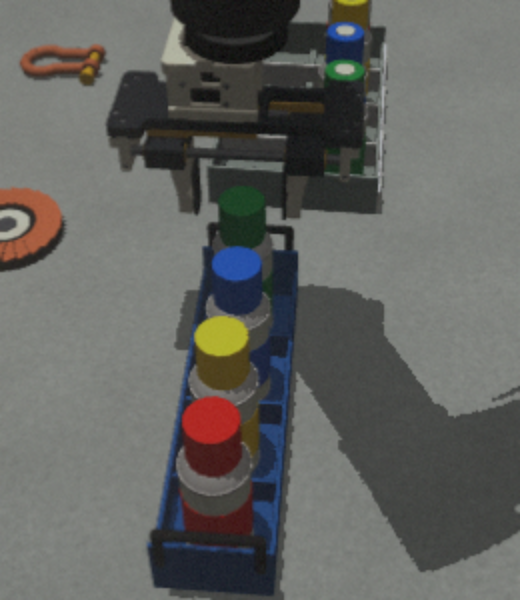

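The fingers straddle the green cap, centred at about (240,210) in the crop. Closing and lifting.

Request:
step_arm(
  rows=[
    [0, 0, 0, 0, 0.03],
    [0, 0, 0, 0, 0.03],
    [0, 0, 0, 0, 0.03],
    [0, 0, 0, 0, 0.03],
    [0, 0, 0, 0, 0.03],
    [0, 0, 0, 0, 0.03],
    [0, 0, 0.01, 0, 0.03],
    [0, 0, 0.03, 0, 0.03],
    [0, 0, 0.06, 0, 0.03],
    [0, 0, 0.09, 0, 0.03],
    [0, 0, 0.12, 0, 0.03],
    [0, 0, 0.15, 0, 0.03],
    [0, 0, 0.17, 0, 0.03],
    [0, 0, 0.17, 0, 0.03],
  ],
  newtons=20,
)

```text
t: 4.55
eef_pos: [0.5146, 0.1099, 0.2937]
ee_rot: [-3.137, 0.002, -1.501]
force: [0.2, -0.0, -2.8]
width: 0.0391
gripper_force: 20.0
```

Request:
step_arm(
  rows=[
    [0.003, -0.025, 0, 0, 0.03],
    [0.006, -0.055, 0, 0, 0.03],
    [0.01, -0.09, 0, 0, 0.03],
    [0.014, -0.125, 0, 0, 0.03],
    [0.018, -0.16, 0, 0, 0.03],
    [0.022, -0.19, 0, 0, 0.03],
    [0.024, -0.2095, 0, 0, 0.03],
    [0.024, -0.2095, 0, 0, 0.03],
    [0.024, -0.2095, -0.03, 0, 0.03],
    [0.024, -0.2095, -0.06, 0, 0.03],
    [0.024, -0.2095, -0.09, 0, 0.03],
    [0.024, -0.2095, -0.115, 0, 0.03],
    [0.024, -0.2095, -0.135, 0, 0.03],
    [0.024, -0.2095, -0.15, 0, 0.03],
    [0.024, -0.2095, -0.16, 0, 0.03],
    [0.024, -0.2095, -0.165, 0, 0.03],
    [0.024, -0.2095, -0.168, 0, 0.03],
    [0.024, -0.2095, -0.17, 0, 0.03],
    [0.024, -0.2095, -0.171, 0, 0.03],
    [0.024, -0.2095, -0.171, 0, 0.03],
  ],
)

```text
t: 6.55
eef_pos: [0.5382, -0.1, 0.1209]
ee_rot: [-3.14, -0.0, -1.5]
force: [-2.0, 1.8, 4.2]
width: 0.0395
gripper_force: 20.0
```

```bash
python3 - <<'E'
from h import *
f=arm.grab_frame("scene"); cv2.imwrite("pics/s4.png",cv2.resize(f["color"][110:310,170:400],None,fx=3,fy=3))
E
```

```text
(no output)
```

View pics/s4.png

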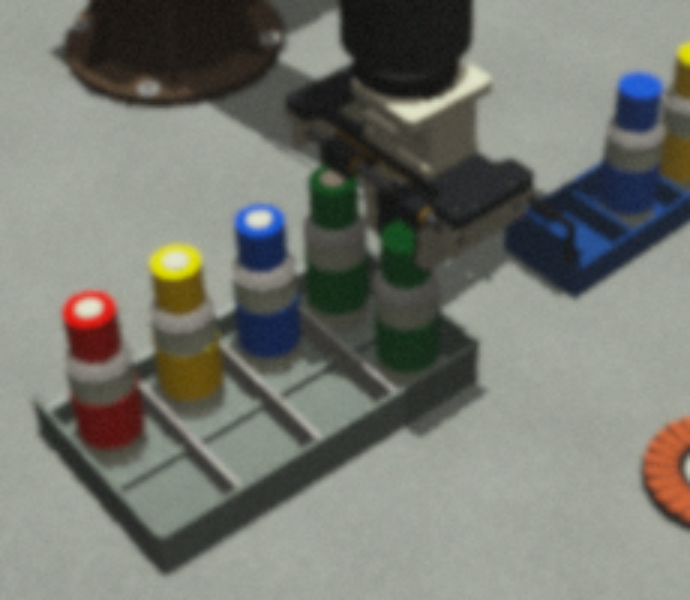

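Contact is felt (4 N up) and the green can sits in its rear compartment behind the priced green, at about (408,340) in the crop. Releasing and going to blue.

Request:
step_arm(
  rows=[
    [0, 0, 0, 0, 0.06],
    [0, 0, 0, 0, 0.06],
    [0, 0, 0, 0, 0.06],
    [0, 0, 0, 0, 0.06],
    [0, 0, 0.02, 0, 0.06],
    [0, 0, 0.05, 0, 0.06],
    [0, 0, 0.085, 0, 0.06],
    [0, 0.03, 0.1, 0, 0.065],
    [-0.005, 0.07, 0.1, 0, 0.07],
    [-0.01, 0.11, 0.1, 0, 0.07],
    [-0.016, 0.15, 0.1, 0, 0.07],
    [-0.022, 0.19, 0.1, 0, 0.07],
    [-0.028, 0.23, 0.1, 0, 0.07],
    [-0.0315, 0.265, 0.1, 0, 0.07],
    [-0.0315, 0.2855, 0.1, 0, 0.07],
    [-0.0315, 0.2855, 0.1, 0, 0.07],
    [-0.0315, 0.2855, 0.07, 0, 0.07],
    [-0.0315, 0.2855, 0.04, 0, 0.07],
    [-0.0315, 0.2855, 0.015, 0, 0.07],
    [-0.0315, 0.2855, 0.001, 0, 0.07],
  ],
)

```text
t: 8.6
eef_pos: [0.5049, 0.1841, 0.118]
ee_rot: [3.139, -0.001, -1.502]
force: [-0.1, 0.5, -0.4]
width: 0.07
gripper_force: 0.0
```

Request:
step_arm(
  rows=[
    [0, 0, 0.001, 0, 0.07],
    [0, 0, 0.001, 0, 0.03],
    [0, 0, 0.001, 0, 0.03],
    [0, 0, 0.001, 0, 0.03],
    [0, 0, 0.001, 0, 0.03],
    [0, 0, 0.001, 0, 0.03],
    [0, 0, 0.001, 0, 0.03],
    [0, 0, 0.01, 0, 0.03],
    [0, 0, 0.03, 0, 0.03],
    [0, 0, 0.06, 0, 0.03],
    [0, 0, 0.09, 0, 0.03],
    [0, 0, 0.12, 0, 0.03],
    [0, 0, 0.15, 0, 0.03],
    [0, 0, 0.17, 0, 0.03],
    [0, 0, 0.17, 0, 0.03],
  ],
)

```text
t: 10.1
eef_pos: [0.5071, 0.1861, 0.2936]
ee_rot: [-3.137, 0.002, -1.501]
force: [0.8, 1.1, -3.0]
width: 0.0394
gripper_force: 20.0
```

Request:
step_arm(
  rows=[
    [0.002, -0.02, 0, 0, 0.03],
    [0.005, -0.05, 0, 0, 0.03],
    [0.008, -0.085, 0, 0, 0.03],
    [0.012, -0.12, 0, 0, 0.03],
    [0.015, -0.155, 0, 0, 0.03],
    [0.018, -0.19, 0, 0, 0.03],
    [0.021, -0.225, 0, 0, 0.03],
    [0.025, -0.26, 0, 0, 0.03],
    [0.028, -0.295, 0, 0, 0.03],
    [0.032, -0.33, 0, 0, 0.03],
    [0.035, -0.352, 0, 0, 0.03],
    [0.035, -0.3615, 0, 0, 0.03],
    [0.035, -0.3615, 0, 0, 0.03],
    [0.035, -0.3615, -0.03, 0, 0.03],
    [0.035, -0.3615, -0.06, 0, 0.03],
    [0.035, -0.3615, -0.09, 0, 0.03],
    [0.035, -0.3615, -0.115, 0, 0.03],
    [0.035, -0.3615, -0.135, 0, 0.03],
    [0.035, -0.3615, -0.15, 0, 0.03],
    [0.035, -0.3615, -0.16, 0, 0.03],
  ],
)

```text
t: 12.1
eef_pos: [0.5402, -0.1748, 0.1287]
ee_rot: [3.14, 0.001, -1.5]
force: [-0.1, 0.2, -2.7]
width: 0.0392
gripper_force: 20.0
```

Request:
step_arm(
  rows=[
    [0, 0, -0.004, 0, 0.03],
    [0, 0, -0.007, 0, 0.03],
    [0, 0, -0.009, 0, 0.03],
    [0, 0, -0.01, 0, 0.03],
    [0, 0, -0.01, 0, 0.03],
  ],
)

```text
t: 12.6
eef_pos: [0.5417, -0.1764, 0.1219]
ee_rot: [-3.14, -0.001, -1.5]
force: [-1.8, -0.4, 3.9]
width: 0.0394
gripper_force: 20.0
```

```bash
python3 - <<'E'
from h import *
f=arm.grab_frame("scene"); cv2.imwrite("pics/s5.png",cv2.resize(f["color"][110:310,170:400],None,fx=3,fy=3))
E
```

```text
(no output)
```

View pics/s5.png

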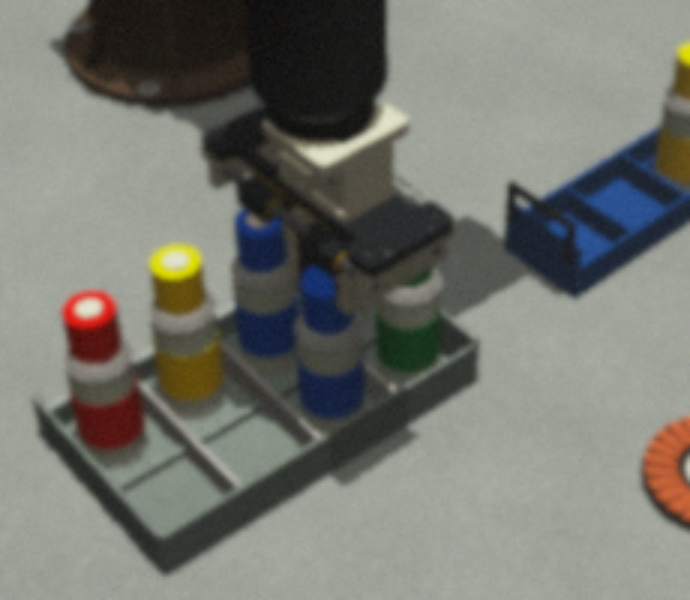

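Blue is seated behind the priced blue, at about (330,380) in the crop, with 4 N contact. Releasing and fetching yellow.

Request:
step_arm(
  rows=[
    [0, 0, 0, 0, 0.06],
    [0, 0, 0, 0, 0.06],
    [0, 0, 0, 0, 0.06],
    [0, 0, 0, 0, 0.06],
    [0, 0, 0.02, 0, 0.06],
    [0, 0, 0.05, 0, 0.06],
    [0, 0, 0.085, 0, 0.06],
    [0, 0.03, 0.1, 0, 0.065],
    [-0.005, 0.07, 0.1, 0, 0.07],
    [-0.01, 0.115, 0.1, 0, 0.07],
    [-0.015, 0.16, 0.1, 0, 0.07],
    [-0.02, 0.205, 0.1, 0, 0.07],
    [-0.024, 0.25, 0.1, 0, 0.07],
    [-0.028, 0.295, 0.1, 0, 0.07],
    [-0.032, 0.34, 0.1, 0, 0.07],
    [-0.036, 0.385, 0.1, 0, 0.07],
    [-0.038, 0.42, 0.1, 0, 0.07],
    [-0.038, 0.438, 0.1, 0, 0.07],
    [-0.038, 0.438, 0.1, 0, 0.07],
    [-0.038, 0.438, 0.07, 0, 0.07],
  ],
)

```text
t: 14.65
eef_pos: [0.5051, 0.2634, 0.1934]
ee_rot: [-3.136, 0.003, -1.499]
force: [-0.0, -0.2, -0.8]
width: 0.07
gripper_force: 0.0
```

Request:
step_arm(
  rows=[
    [0, 0, -0.03, 0, 0.07],
    [0, 0, -0.055, 0, 0.07],
    [0, 0, -0.068, 0, 0.07],
    [0, 0, -0.069, 0, 0.07],
    [0, 0, -0.069, 0, 0.03],
    [0, 0, -0.069, 0, 0.03],
    [0, 0, -0.069, 0, 0.03],
    [0, 0, -0.069, 0, 0.03],
    [0, 0, -0.069, 0, 0.03],
    [0, 0, -0.069, 0, 0.03],
    [0, 0, -0.06, 0, 0.03],
    [0, 0, -0.04, 0, 0.03],
    [0, 0, -0.01, 0, 0.03],
    [0, 0, 0.02, 0, 0.03],
    [0, 0, 0.05, 0, 0.03],
    [0, 0, 0.08, 0, 0.03],
    [0, 0, 0.1, 0, 0.03],
    [0, 0, 0.1, 0, 0.03],
  ],
)

```text
t: 16.45
eef_pos: [0.504, 0.2626, 0.2936]
ee_rot: [-3.137, 0.003, -1.501]
force: [0.5, 0.7, -2.4]
width: 0.0398
gripper_force: 20.0
```

Request:
step_arm(
  rows=[
    [0.002, -0.02, 0, 0, 0.03],
    [0.005, -0.05, 0, 0, 0.03],
    [0.008, -0.085, 0, 0, 0.03],
    [0.011, -0.125, 0, 0, 0.03],
    [0.014, -0.165, 0, 0, 0.03],
    [0.018, -0.205, 0, 0, 0.03],
    [0.021, -0.245, 0, 0, 0.03],
    [0.024, -0.285, 0, 0, 0.03],
    [0.028, -0.325, 0, 0, 0.03],
    [0.031, -0.365, 0, 0, 0.03],
    [0.034, -0.405, 0, 0, 0.03],
    [0.037, -0.445, 0, 0, 0.03],
    [0.04, -0.48, 0, 0, 0.03],
    [0.042, -0.503, 0, 0, 0.03],
    [0.042, -0.5135, 0, 0, 0.03],
    [0.042, -0.5135, 0, 0, 0.03],
    [0.042, -0.5135, -0.03, 0, 0.03],
    [0.042, -0.5135, -0.06, 0, 0.03],
    [0.042, -0.5135, -0.09, 0, 0.03],
    [0.042, -0.5135, -0.115, 0, 0.03],
  ],
)

```text
t: 18.45
eef_pos: [0.5438, -0.2502, 0.1732]
ee_rot: [3.14, 0.001, -1.5]
force: [0.2, -0.2, -2.4]
width: 0.039
gripper_force: 20.0
```

Request:
step_arm(
  rows=[
    [0, 0, -0.02, 0, 0.03],
    [0, 0, -0.035, 0, 0.03],
    [0, 0, -0.045, 0, 0.03],
    [0, 0, -0.049, 0, 0.03],
    [0, 0, -0.052, 0, 0.03],
    [0, 0, -0.054, 0, 0.03],
    [0, 0, -0.055, 0, 0.03],
    [0, 0, -0.055, 0, 0.03],
  ],
)

```text
t: 19.25
eef_pos: [0.5456, -0.252, 0.1219]
ee_rot: [-3.14, -0.001, -1.5]
force: [-3.0, 0.0, 5.3]
width: 0.0393
gripper_force: 20.0
```

```bash
python3 - <<'E'
from h import *
f=arm.grab_frame("scene"); cv2.imwrite("pics/s6.png",cv2.resize(f["color"][110:310,170:400],None,fx=3,fy=3))
E
```

```text
(no output)
```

View pics/s6.png

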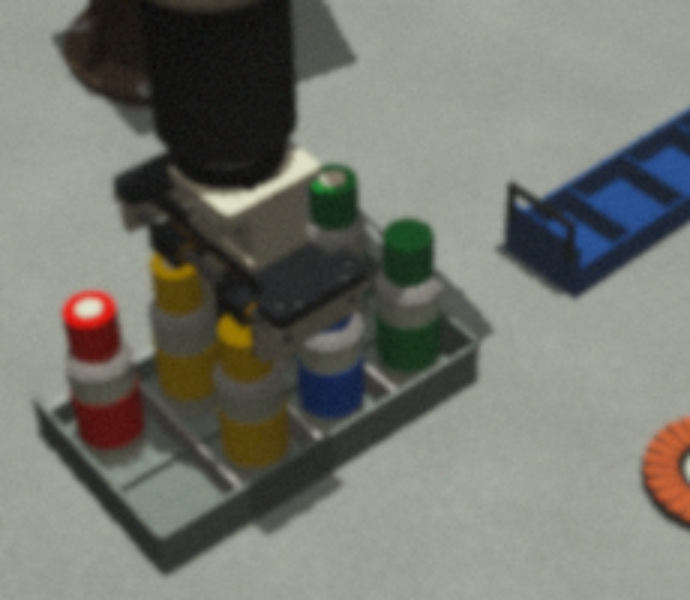

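Yellow is seated behind the priced yellow, at about (253,430) in the crop. Green and blue stand in place. Now red.

Request:
step_arm(
  rows=[
    [0, 0, 0, 0, 0.06],
    [0, 0, 0, 0, 0.06],
    [0, 0, 0, 0, 0.06],
    [0, 0, 0, 0, 0.06],
    [0, 0, 0.02, 0, 0.06],
    [0, 0, 0.05, 0, 0.06],
    [0, 0, 0.085, 0, 0.06],
    [0, 0.03, 0.1, 0, 0.065],
    [-0.005, 0.07, 0.1, 0, 0.07],
    [-0.01, 0.115, 0.1, 0, 0.07],
    [-0.014, 0.16, 0.1, 0, 0.07],
    [-0.018, 0.205, 0.1, 0, 0.07],
    [-0.022, 0.25, 0.1, 0, 0.07],
    [-0.026, 0.295, 0.1, 0, 0.07],
    [-0.03, 0.34, 0.1, 0, 0.07],
    [-0.034, 0.385, 0.1, 0, 0.07],
    [-0.038, 0.43, 0.1, 0, 0.07],
    [-0.042, 0.475, 0.1, 0, 0.07],
    [-0.046, 0.52, 0.1, 0, 0.07],
    [-0.05, 0.56, 0.1, 0, 0.07],
  ],
)

```text
t: 21.3
eef_pos: [0.4945, 0.3107, 0.2203]
ee_rot: [-3.141, 0.0, -1.5]
force: [1.1, -0.2, -0.3]
width: 0.0696
gripper_force: 0.0
```

Request:
step_arm(
  rows=[
    [0, 0.0275, 0, 0, 0.07],
    [0, 0.0275, 0, 0, 0.07],
    [0, 0.0275, -0.03, 0, 0.07],
    [0, 0.0275, -0.06, 0, 0.07],
    [0, 0.0275, -0.085, 0, 0.07],
    [0, 0.0275, -0.098, 0, 0.07],
    [0, 0.0275, -0.099, 0, 0.07],
    [0, 0.0275, -0.099, 0, 0.03],
    [0, 0.0275, -0.099, 0, 0.03],
    [0, 0.0275, -0.099, 0, 0.03],
    [0, 0.0275, -0.099, 0, 0.03],
    [0, 0.0275, -0.099, 0, 0.03],
    [0, 0.0275, -0.099, 0, 0.03],
    [0, 0.0275, -0.09, 0, 0.03],
    [0, 0.0275, -0.07, 0, 0.03],
    [0, 0.0275, -0.04, 0, 0.03],
    [0, 0.0275, 0, 0, 0.03],
    [0, 0.0275, 0.04, 0, 0.03],
    [0, 0.0275, 0.07, 0, 0.03],
    [0, 0.0275, 0.07, 0, 0.03],
  ],
)

```text
t: 23.3
eef_pos: [0.4966, 0.3371, 0.2958]
ee_rot: [-3.135, 0.005, -1.501]
force: [1.2, -0.2, -0.6]
width: 0.0391
gripper_force: 20.0
```

Request:
step_arm(
  rows=[
    [0.002, -0.02, 0, 0, 0.03],
    [0.005, -0.05, 0, 0, 0.03],
    [0.008, -0.085, 0, 0, 0.03],
    [0.011, -0.125, 0, 0, 0.03],
    [0.014, -0.165, 0, 0, 0.03],
    [0.018, -0.205, 0, 0, 0.03],
    [0.021, -0.245, 0, 0, 0.03],
    [0.024, -0.285, 0, 0, 0.03],
    [0.028, -0.325, 0, 0, 0.03],
    [0.031, -0.365, 0, 0, 0.03],
    [0.034, -0.405, 0, 0, 0.03],
    [0.037, -0.445, 0, 0, 0.03],
    [0.04, -0.485, 0, 0, 0.03],
    [0.043, -0.525, 0, 0, 0.03],
    [0.046, -0.565, 0, 0, 0.03],
    [0.049, -0.605, 0, 0, 0.03],
    [0.052, -0.635, 0, 0, 0.03],
    [0.0535, -0.655, 0, 0, 0.03],
    [0.0535, -0.6635, 0, 0, 0.03],
    [0.0535, -0.6635, 0, 0, 0.03],
  ],
)

```text
t: 25.3
eef_pos: [0.5474, -0.3283, 0.2888]
ee_rot: [3.139, 0.001, -1.503]
force: [0.2, 0.9, -1.5]
width: 0.0394
gripper_force: 20.0
```

Request:
step_arm(
  rows=[
    [0, 0, -0.03, 0, 0.03],
    [0, 0, -0.06, 0, 0.03],
    [0, 0, -0.09, 0, 0.03],
    [0, 0, -0.115, 0, 0.03],
    [0, 0, -0.135, 0, 0.03],
    [0, 0, -0.15, 0, 0.03],
    [0, 0, -0.16, 0, 0.03],
    [0, 0, -0.164, 0, 0.03],
    [0, 0, -0.167, 0, 0.03],
    [0, 0, -0.169, 0, 0.03],
    [0, 0, -0.17, 0, 0.03],
    [0, 0, -0.17, 0, 0.03],
  ],
)

```text
t: 26.5
eef_pos: [0.5492, -0.3281, 0.122]
ee_rot: [-3.14, -0.001, -1.5]
force: [-0.8, 0.6, 5.1]
width: 0.039
gripper_force: 20.0
```

```bash
python3 - <<'E'
from h import *
f=arm.grab_frame("scene"); cv2.imwrite("pics/s7.png",cv2.resize(f["color"][110:310,170:400],None,fx=3,fy=3))
E
```

```text
(no output)
```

View pics/s7.png

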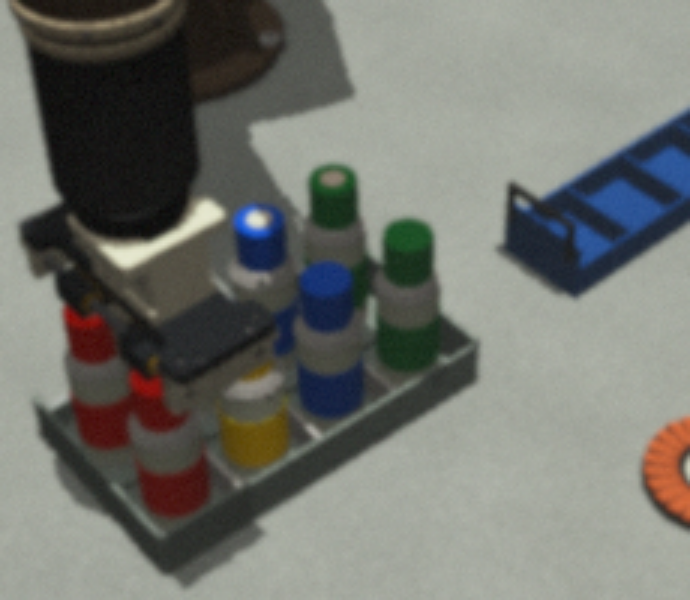

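Red is seated at about (172,480) in the crop, with 5 N contact. Releasing and backing off for the final check.

Request:
step_arm(
  rows=[
    [0, 0, 0, 0, 0.06],
    [0, 0, 0, 0, 0.06],
    [0, 0, 0, 0, 0.06],
    [0, 0, 0, 0, 0.06],
    [0, 0, 0.02, 0, 0.06],
    [0, 0, 0.05, 0, 0.06],
    [0, 0, 0.09, 0, 0.06],
    [0, 0.04, 0.12, 0, 0.06],
    [0, 0.08, 0.15, 0, 0.06],
    [0, 0.12, 0.18, 0, 0.06],
    [0, 0.16, 0.2, 0, 0.06],
    [0, 0.19, 0.22, 0, 0.06],
    [0, 0.19, 0.23, 0, 0.06],
    [0, 0.19, 0.23, 0, 0.06],
    [0, 0.19, 0.23, 0, 0.06],
  ],
)

```text
t: 28.05
eef_pos: [0.5483, -0.1378, 0.3495]
ee_rot: [3.141, 0.0, -1.501]
force: [-0.4, -0.7, -0.1]
width: 0.0599
gripper_force: 0.0
```

```bash
python3 - <<'E'
from h import *
c=np.array([.498,-.216]);a=.05;R=np.array([[np.cos(a),-np.sin(a)],[np.sin(a),np.cos(a)]])
f=arm.grab_frame("wrist"); cv2.imwrite("pics/w8.png",f["color"])
for n in("scene","side"):
    g=arm.grab_frame(n)
    for col,L in caps(g).items():
        for b in L:
            P=onplane(g,[(b[0]+b[2]/2-.5,b[1]+b[3]/2-.5)],.133)[0][:2]; q=R.T@(P-c)
            if .01<q[0]<.08 and abs(q[1])<.15: print(n,col,b[4],q.round(3))
E
```

```text
scene red 664 [ 0.039 -0.136]
scene yellow 550 [ 0.042 -0.054]
scene blue 345 [0.042 0.037]
scene blue 67 [ 0.053 -0.008]
scene green 257 [0.046 0.117]
side yellow 290 [ 0.044 -0.048]
side blue 293 [0.044 0.034]
side green 153 [0.048 0.086]
```

View pics/w8.png

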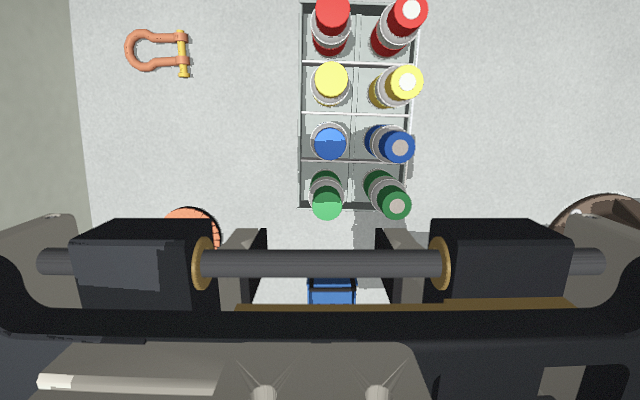

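All eight cans stand upright in matching pairs: new caps at (332,13), (331,81), (329,142), (326,204), and priced caps at (410,10), (406,82), (400,148), (396,205). The gripper is clear, so I'm handing in.

```bash
python3 -c "
from station import arm
print(arm.job_done())"
```

```text
the job is handed in; nothing more can be done
None
```

All four new cans were set down and released upright in the rear row, each behind the priced can of its own colour, and the job was handed in at about 28 s; the hand-in gave no verdict.

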